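Find the weak sign clip by pulling its card

TASK

One of the two sign stands has a weak clip: try both by pulling their cards straight up by the rail. The card that slips out goes upright in the card box, its weak stand staying upright where it is; the stand that comes up with its card is sound, so lift it clear of the desk by a few centimetres, set it back down about where it stood, let go, then take it by its upright grip (do not carry it off by the card) and set it flat inside the out-tray with its card still in the clip. Leave everything else on the desk where it is.

Things in the scene. Friction and masses are not known exactly. Their poses are not given: they have to be found in the camera images.
- stand_1_clip (a point): middle of the lips of the spring clip, mouth up, on one of two look-alike sign stands; 62 mm above the stand's underside; lips 50 mm long (y). Axes: x normal to the card, y towards the stand's upright grip, z up. One clip is weak: it lets its card out at under 1 N; the sound one holds over 10 N, so a pull on its card lifts its stand. Nothing shows which is which
- stand_1_grip (a point): where to take the stand: its upright black plastic grip, a slab 30 mm (x) by 18 mm (y), top 150 mm above the stand's underside; this point is its middle, 18 mm below its top, 132 mm above the underside, at y = +85 mm from the clip. The card's nearest edge is 36 mm from the grip's near face. Axes as the clip's
- stand_1_mid (a point): underside of the stand, middle of its outline of 165 mm (y) by 90 mm (x), at y = +22.5 mm from the clip: a dark steel foot 16 mm thick (y -60 to +35 mm from the clip), then a tongue 50 mm wide and 8 mm thick to y +105 mm that carries the grip. About 0.27 kg, centre of mass nearly under the clip. Axes as the clip's
- card_1_rail (a point): middle of the aluminium rail (12 mm thick in x, 16 mm high, 80 mm long in y) on the top edge of the stiff white card in stand_1's clip, 97 mm above the card's lower edge; 149 mm above the desk at the start. Card 80 mm wide (y), 105 mm high (z), 5 mm thick (x), 40 g, 18 mm deep in the clip: a straight pull up of 20 mm frees it
- card_1_mid (a point): centre of the same card, 52.5 mm above its lower edge. Same axes as its rail
- stand_2_clip (a point): middle of the lips of the spring clip, mouth up, on one of two look-alike sign stands; 62 mm above the stand's underside; lips 50 mm long (y). Axes: x normal to the card, y towards the stand's upright grip, z up. One clip is weak: it lets its card out at under 1 N; the sound one holds over 10 N, so a pull on its card lifts its stand. Nothing shows which is which
- stand_2_grip (a point): where to take the stand: its upright black plastic grip, a slab 30 mm (x) by 18 mm (y), top 150 mm above the stand's underside; this point is its middle, 18 mm below its top, 132 mm above the underside, at y = +85 mm from the clip. The card's nearest edge is 36 mm from the grip's near face. Axes as the clip's
- stand_2_mid (a point): underside of the stand, middle of its outline of 165 mm (y) by 90 mm (x), at y = +22.5 mm from the clip: a dark steel foot 16 mm thick (y -60 to +35 mm from the clip), then a tongue 50 mm wide and 8 mm thick to y +105 mm that carries the grip. About 0.27 kg, centre of mass nearly under the clip. Axes as the clip's
- card_2_rail (a point): middle of the aluminium rail (12 mm thick in x, 16 mm high, 80 mm long in y) on the top edge of the stiff white card in stand_2's clip, 97 mm above the card's lower edge; 149 mm above the desk at the start. Card 80 mm wide (y), 105 mm high (z), 5 mm thick (x), 40 g, 18 mm deep in the clip: a straight pull up of 20 mm frees it
- card_2_mid (a point): centre of the same card, 52.5 mm above its lower edge. Same axes as its rail
- out_tray_in (a point): centre of the floor of the flat black out-tray, fixed: 220 mm (its x) by 200 mm (y) outside, 14 mm high, walls and floor 5 mm thick; floor 5 mm above the table
- card_box_in (a point): centre of the inner floor of the open-topped cardboard card box, fixed: 60 mm (its x) by 120 mm (y) outside, 70 mm high, walls and floor 5 mm thick, so inside 50 by 110 mm and 65 mm deep. Its long side is its y axis; a card stands in it with the rail showing above the rim
- mug: bystander, loose: white mug, 76 mm wide, 85 mm high, handle to its y; origin at the centre of its underside
- stapler: bystander, loose: stapler, 45 by 130 (y) by 47 mm high; origin at the centre of its underside
- tape_roll: bystander, loose: roll of clear tape lying flat, 90 mm across, 30 mm high; origin at the centre of its underside
- note_block: bystander, loose: block of note paper 76 by 76 by 30 mm; origin at the centre of its underside
- hole_punch: bystander, loose: hole punch 100 by 130 (y) by 60 mm high; origin at the centre of its underside
- mouse: bystander, loose: black computer mouse, about 85 by 65 by 34 mm; origin at the centre of its underside

How it is judged (in metres and radians):
On the way, in this order (a step that is already met when the one before it is completed fails the run):
1. the sound stand is lifted clear of the desk by its card alone (((height (world z) of stand_1_mid above 0.008 m and height (world z) of stand_1_clip above 0.07 m and contact force between the fingers and card_1 above 0.5 N and contact force between the fingers and stand_1 below 0.2 N and distance between card_1_mid and stand_1_clip between 0.03 and 0.056 m and angle between the z axis of card_1_mid and the z axis of stand_1_clip, either way round below 0.2 rad) or (height (world z) of stand_2_mid above 0.008 m and height (world z) of stand_2_clip above 0.07 m and contact force between the fingers and card_2 above 0.5 N and contact force between the fingers and stand_2 below 0.2 N and distance between card_2_mid and stand_2_clip between 0.03 and 0.056 m and angle between the z axis of card_2_mid and the z axis of stand_2_clip, either way round below 0.2 rad))), for 0.2 s.
2. it is set back upright within 60 mm of its place and let go (((distance between card_1_mid and stand_1_clip between 0.03 and 0.056 m and angle between the z axis of card_1_mid and the z axis of stand_1_clip, either way round below 0.2 rad and height (world z) of each of stand_1_mid, stand_2_mid below 0.004 m and distance of each of stand_1_mid, stand_2_mid from where it was at the start of the episode below 0.06 m and angle between each of stand_1_mid, stand_2_mid's own z axis and vertical below 0.06 rad and contact force between the fingers and stand_1 below 0.2 N and contact force between the fingers and stand_2 below 0.2 N and contact force between the fingers and card_1 below 0.2 N and contact force between the fingers and card_2 below 0.2 N) or (distance between card_2_mid and stand_2_clip between 0.03 and 0.056 m and angle between the z axis of card_2_mid and the z axis of stand_2_clip, either way round below 0.2 rad and height (world z) of each of stand_2_mid, stand_1_mid below 0.004 m and distance of each of stand_2_mid, stand_1_mid from where it was at the start of the episode below 0.06 m and angle between each of stand_2_mid, stand_1_mid's own z axis and vertical below 0.06 rad and contact force between the fingers and stand_2 below 0.2 N and contact force between the fingers and stand_1 below 0.2 N and contact force between the fingers and card_2 below 0.2 N and contact force between the fingers and card_1 below 0.2 N))), for 0.1 s.
3. it is lifted by its grip (((height (world z) of stand_1_mid above 0.008 m and contact force between the fingers and stand_1 above 0.5 N and contact force between the fingers and card_1 below 0.2 N and distance between card_1_mid and stand_1_clip between 0.03 and 0.056 m and angle between the z axis of card_1_mid and the z axis of stand_1_clip, either way round below 0.2 rad) or (height (world z) of stand_2_mid above 0.008 m and contact force between the fingers and stand_2 above 0.5 N and contact force between the fingers and card_2 below 0.2 N and distance between card_2_mid and stand_2_clip between 0.03 and 0.056 m and angle between the z axis of card_2_mid and the z axis of stand_2_clip, either way round below 0.2 rad))), for 0.2 s.
At the end, for the whole second after the job is handed in: Sound stand flat on the out-tray floor (outline centre within 70 mm of the tray's), card still upright in its clip; the other card standing in the card box (centre within 45 mm of the box's, under 70 mm high, tilt under 0.6 rad); weak stand upright on the desk within 60 mm of its place (((horizontal distance between stand_1_mid and out_tray_in below 0.07 m and height (world z) of stand_1_mid between 0.002 and 0.009 m and angle between each of stand_1_mid, stand_2_mid's own z axis and vertical below 0.06 rad and linear speed of each of stand_1, card_2 below 0.02 m/s and distance between card_1_mid and stand_1_clip between 0.03 and 0.056 m and angle between the z axis of card_1_mid and the z axis of stand_1_clip, either way round below 0.2 rad and horizontal distance between card_2_mid and card_box_in below 0.045 m and height (world z) of card_2_mid below 0.07 m and angle between card_2_mid's own z axis and vertical below 0.6 rad and distance of stand_2_mid from where it was at the start of the episode below 0.06 m and height (world z) of stand_2_mid below 0.004 m) or (horizontal distance between stand_2_mid and out_tray_in below 0.07 m and height (world z) of stand_2_mid between 0.002 and 0.009 m and angle between each of stand_2_mid, stand_1_mid's own z axis and vertical below 0.06 rad and linear speed of each of stand_2, card_1 below 0.02 m/s and distance between card_2_mid and stand_2_clip between 0.03 and 0.056 m and angle between the z axis of card_2_mid and the z axis of stand_2_clip, either way round below 0.2 rad and horizontal distance between card_1_mid and card_box_in below 0.045 m and height (world z) of card_1_mid below 0.07 m and angle between card_1_mid's own z axis and vertical below 0.6 rad and distance of stand_1_mid from where it was at the start of the episode below 0.06 m and height (world z) of stand_1_mid below 0.004 m))); the robot touches nothing.
It fails at once if a bystander is moved by more than 30 mm (distance of any of mug, stapler, tape_roll, note_block, hole_punch, mouse from where it was at the start of the episode above 0.03 m).
It fails at once if a stand is tipped by more than 0.5 rad (angle between any of stand_1_mid, stand_2_mid's own z axis and vertical above 0.5 rad).
It fails at once if a stand is carried off (over 140 mm from its place) without being held by the stand itself ((distance of stand_1_mid from where it was at the start of the episode above 0.14 m and height (world z) of stand_1_mid above 0.03 m and contact force between the fingers and stand_1 below 0.05 N) or (distance of stand_2_mid from where it was at the start of the episode above 0.14 m and height (world z) of stand_2_mid above 0.03 m and contact force between the fingers and stand_2 below 0.05 N)).
It also fails if it takes over 69 s, if anything falls off the work surface, if the arm or the gripper's body presses on something with over 40 N, if the wrist force passes 120 N, or if a joint passes its speed limit or range.

ROBOT

A 7-joint arm with a two-finger parallel gripper is mounted at the origin on the work surface. World frame = base frame: x ahead of the robot, y to its left, z up, the work surface at z = 0. Lengths are in mm, angles in rad, forces in N, time in s.
With the tool pointing down it reaches from about 400 to 900 mm from the base axis. Payload 5.5 kg.
Tool frame: the origin (TCP) lies where the fingers leave the gripper's body, on its centre line; the fingertips stand 73 mm ahead of it and the grasp point (between the pads) lies 54 mm ahead of it; z points along the fingers, y is the line along which they close (so a half turn about z gives the same grasp; the last joint's range is limited). The gripper opens to 85 mm and grips with 20 to 120 N. Pads are 22 mm wide; open, the fingers measure 114 mm over their backs; the gripper's body (76 mm by 85 mm) begins 54 mm behind the grasp point. The pads swing forward as they close: fully open they stand 13 mm farther back than shut.
Start: joints at [1.386, 0.501, -0.427, 1.55, 0.221, 1.138, -0.21], TCP at [281.468, -585.896, 303.91] pointing down, gripper open.
Joint ranges: [-2.88, 2.88], [-0.31, 2.03], [-1.54, 1.56], [0.2, 2.42], [-1.41, 4.55], [0.19, 2.02], [-2.57, 2.57]. Speed limits (rad/s): [2.57, 2.57, 3.14, 3.14, 3.14, 3.14, 3.14].

INTERFACE

Orientations are given as [roll, pitch, yaw] about the fixed x, y, z axes, in that order (R = Rz(yaw) Ry(pitch) Rx(roll)).
In Python, from cell import env gives the robot as it stands. The module is installed in compiled form; this text tells all that it offers. Calls block until the motion is done:
- env.move_ptp(position, orientation): joint-space move of the TCP to a pose.
- env.line_to(position, vel=150, rotation=None): straight line of the TCP; rotation=None keeps the orientation; vel is the mean speed in mm/s.
- env.movej(angles): joint-space move.
- env.gripper_to(opening): finger opening in mm; the grip force is fixed at half the most; returns when the fingers have stopped.
- env.pause(seconds).
- env.solve_ik(position, orientation): joint angles nearest the present ones, or None.
- env.read_camera(name): name is "side" or "top" or "wrist"; returns a dict with "color" (420x560x3 uint8, red, green, blue), "vertical_fov" (degrees; the focal length in pixels is half the picture's height over the tangent of half this angle, whatever the lens; pixels are square), "cx", "cy" (the principal point, pixels), "R" (3x3) and "t" (3): a world point X has camera coordinates R X + t. Camera axes: x right, y down, z forward; pixel columns grow to the right and rows downward; lengths in mm; the calibration is good to about 2 mm. A picture is of the moment at which its call begins. There is no depth.
A pose or a line that the arm cannot do raises env.PlanningError and nothing moves.
- env.hand_in(): hands the job in; it is judged then, once.
Trained networks look in the newest picture that a camera, given by its name, has taken for a name from the list of things; names that differ only in an ending like _2 or _b are one class to them, and where a whole thing is asked for, a point or a joint stands for the part that bears it (a point fixed in the world has none). Each returns a list of dicts, best first, with "score" (0 to 1); they miss things now and then, are a little off and sometimes report something else, mostly with a low value. They report only what shows in the picture. A call takes as long as a camera call.
- env.boxes_of(camera, label): "centre" ([x, y, z] in mm, in world coordinates, good to about 4 mm: the middle of the surface that is visible of it).
- env.tip_of(camera, label): "centre" ([x, y, z] in mm, in world coordinates, good to about 4 mm: a listed point, or the origin of a listed thing).
Readings, each from a call of its own:
- env.get_clock(): time.
- env.get_joints(): joint angles.
- env.get_joint_velocities(): joint speeds.
- env.get_joint_torque(): joint torques, N m.
- env.get_position(): TCP position.
- env.get_ee_rot(): TCP orientation.
- env.get_wrist_force(): force on the tool from outside, world axes, zero at the start.
- env.get_torque(): the same for the moment, N m.
- env.get_gripper_width(): finger opening in mm.
- env.get_grip_force(): force on a finger pad.
Only numpy, scipy, OpenCV 4.12 (cv2) and the standard library are available. Lean on these libraries where they do the work, as an engineer would, in place of code of your own. Each camera call takes 0.05 s, during which the arm holds its last target. There are 200 camera calls.

## Working session

There is one attempt and no reset: what is moved stays moved. The work goes in short steps, each a Python script; the robot and the scene stay as the last script left them, time stands still between calls to the robot, and variables do not carry over. Pictures are saved under pics/ and viewed, at most 10 in all, crops included, and the job is handed in when it is done.

```bash
mkdir -p pics; python3 - <<'E'
from cell import env
import cv2, numpy as np
for c in ["top","side"]:
    im=env.read_camera(c); cv2.imwrite(f"pics/{c}0.png",im["color"][:,:,::-1])
    print(c, im["vertical_fov"],np.round(-im["R"].T@im["t"]).tolist())
    for l in ["stand_1_clip","stand_1_grip","stand_1_mid","card_1_rail","card_1_mid","out_tray_in","card_box_in","mug","stapler","tape_roll","note_block","hole_punch","mouse"]:
        print(c,l,[(np.round(d["centre"]).tolist(),round(d["score"],2)) for d in env.tip_of(c,l)])
print(env.get_clock(),env.get_ee_rot())
E
```

```text
top 57.88972491106543 [503.0, -12.0, 1154.0]
top stand_1_clip [([520.0, -157.0, 63.0], 0.67), ([519.0, -161.0, 149.0], 0.24)]
top stand_1_grip [([536.0, -80.0, 134.0], 0.73)]
top stand_1_mid [([522.0, -139.0, -3.0], 0.65)]
top card_1_rail [([523.0, -137.0, -4.0], 0.59), ([514.0, -161.0, 150.0], 0.55), ([518.0, 108.0, 104.0], 0.46), ([515.0, 105.0, 62.0], 0.23)]
top card_1_mid [([493.0, 363.0, 10.0], 0.71), ([517.0, -161.0, 108.0], 0.45), ([704.0, -20.0, -3.0], 0.16)]
top out_tray_in [([491.0, 364.0, 8.0], 0.58)]
top card_box_in [([513.0, -382.0, 5.0], 0.56)]
top mug [([704.0, -19.0, -0.0], 0.73)]
top stapler [([428.0, -43.0, -2.0], 0.73), ([438.0, 187.0, 1.0], 0.34)]
top tape_roll [([438.0, 188.0, 4.0], 0.78)]
top note_block [([698.0, 148.0, 1.0], 0.8), ([516.0, 108.0, 106.0], 0.18)]
top hole_punch [([688.0, -234.0, -4.0], 0.58)]
top mouse [([658.0, 290.0, 0.0], 0.62)]
side 57.82316335011838 [304.0, 727.0, 656.0]
side stand_1_clip [([521.0, -161.0, 65.0], 0.61)]
side stand_1_grip [([538.0, -80.0, 131.0], 0.95)]
side stand_1_mid [([521.0, -139.0, -1.0], 0.94)]
side card_1_rail [([516.0, -160.0, 148.0], 0.71), ([520.0, -161.0, 62.0], 0.71), ([431.0, -47.0, 1.0], 0.49)]
side card_1_mid [([519.0, -161.0, 107.0], 0.65)]
side out_tray_in [([488.0, 367.0, 9.0], 0.64), ([429.0, -45.0, -1.0], 0.45)]
side card_box_in []
side mug [([706.0, -18.0, 3.0], 0.77)]
side stapler [([429.0, -45.0, 2.0], 0.84)]
side tape_roll [([440.0, 188.0, -4.0], 0.58)]
side note_block [([698.0, 148.0, -1.0], 0.69)]
side hole_punch [([685.0, -233.0, -0.0], 0.6)]
side mouse [([659.0, 296.0, 1.0], 0.95)]
1.4 [ 3.14159259e+00 -4.51216705e-05  4.47830849e-01]
```

View pics/top0.png

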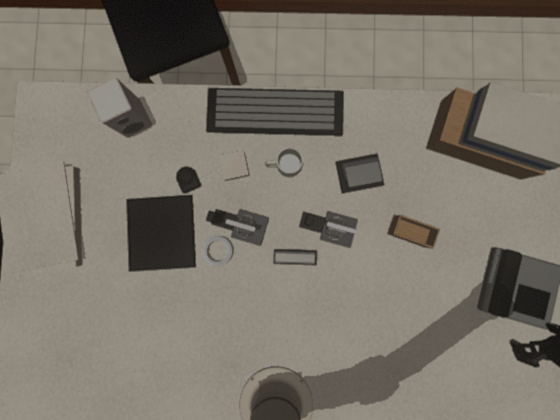

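View pics/side0.png

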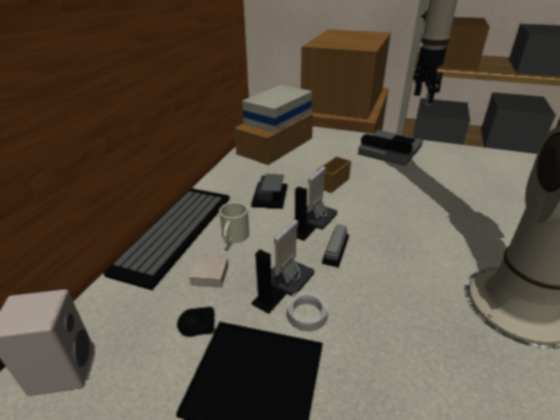

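```bash
python3 - <<'E'
from cell import env
import numpy as np
for c in ["top","side"]:
    env.read_camera(c)
    for l in ["stand_2_clip","stand_2_grip","stand_2_mid","card_2_rail","card_2_mid","card_box_in","out_tray_in"]:
        print(c,l,[(np.round(d["centre"]).tolist(),round(d["score"],2)) for d in env.tip_of(c,l)])
    for l in ["card_box_in","card_1_rail","card_1_mid","stand_1_grip"]:
        print(c,l,"box",[(np.round(d["centre"]).tolist(),round(d["score"],2)) for d in env.boxes_of(c,l)])
E
```

```text
top stand_2_clip []
top stand_2_grip [([538.0, 188.0, 132.0], 0.94), ([517.0, -161.0, 149.0], 0.37)]
top stand_2_mid [([523.0, 132.0, 1.0], 0.66), ([512.0, -381.0, 2.0], 0.57), ([517.0, 109.0, 104.0], 0.34)]
top card_2_rail [([511.0, 104.0, 152.0], 0.42)]
top card_2_mid [([516.0, 107.0, 102.0], 0.6)]
top card_box_in [([513.0, -383.0, 4.0], 0.91), ([515.0, 102.0, 61.0], 0.59)]
top out_tray_in [([491.0, 363.0, 6.0], 0.84)]
top card_box_in box [([512.0, -389.0, 18.0], 0.82), ([524.0, 111.0, 15.0], 0.41)]
top card_1_rail box [([694.0, 149.0, 33.0], 0.72), ([518.0, -155.0, 159.0], 0.6)]
top card_1_mid box [([515.0, -156.0, 160.0], 0.46), ([524.0, -147.0, 17.0], 0.2)]
top stand_1_grip box [([522.0, -149.0, 19.0], 0.78)]
side stand_2_clip [([517.0, 110.0, 63.0], 0.89)]
side stand_2_grip [([536.0, 186.0, 132.0], 0.69)]
side stand_2_mid [([520.0, 130.0, -1.0], 0.76), ([534.0, 187.0, 131.0], 0.57)]
side card_2_rail []
side card_2_mid [([516.0, 108.0, 107.0], 0.9), ([438.0, 189.0, -4.0], 0.66), ([661.0, 293.0, -2.0], 0.46), ([520.0, -138.0, 1.0], 0.39), ([485.0, 364.0, 4.0], 0.38)]
side card_box_in [([513.0, -383.0, 8.0], 0.88)]
side out_tray_in [([486.0, 366.0, 6.0], 0.92), ([521.0, 129.0, 2.0], 0.29)]
side card_box_in box [([504.0, -378.0, 48.0], 0.83), ([519.0, 156.0, 27.0], 0.75)]
side card_1_rail box [([516.0, -151.0, 115.0], 0.59)]
side card_1_mid box [([520.0, -149.0, 116.0], 0.63)]
side stand_1_grip box [([521.0, -103.0, 35.0], 0.78)]
```

Top view: sign stands are at about (240,225) and (338,229) px, each with its grip to the left. The box is at (413,231), the tray at (161,233), and the bystanders match the network positions. Next I hover over stand 1 and check from the wrist camera.

```bash
cat > h.py <<'E'
from cell import env
import cv2, numpy as np
def P(c): return np.round(c,1).tolist()
def hover(xy,z,yaw):
    env.move_ptp([xy[0],xy[1],z],[np.pi,0,yaw])
def det(cam,labels):
    for l in labels: print(cam,l,[(P(d["centre"]),round(d["score"],2)) for d in env.tip_of(cam,l)])
def snap(cam,name):
    im=env.read_camera(cam); cv2.imwrite(f"pics/{name}.png",im["color"][:,:,::-1]); return im
def ray(im,uv,z):
    "pixel -> world at height z"
    f=im["color"].shape[0]/2/np.tan(np.radians(im["vertical_fov"])/2)
    d=im["R"].T@np.array([(uv[0]-im["cx"])/f,(uv[1]-im["cy"])/f,1]); o=-im["R"].T@im["t"]
    return o+d*(z-o[2])/d[2]
E
python3 - <<'E'
from h import *
im=env.read_camera("top"); c=im["color"]; hsv=cv2.cvtColor(c,cv2.COLOR_RGB2HSV)
def fit(mask,roi,z,n):
    m=np.zeros_like(mask); x0,y0,x1,y1=roi; m[y0:y1,x0:x1]=mask[y0:y1,x0:x1]
    cs,_=cv2.findContours(m,cv2.RETR_EXTERNAL,cv2.CHAIN_APPROX_NONE); k=max(cs,key=cv2.contourArea)
    w=np.array([ray(im,p,z)[:2] for p in k[:,0]],np.float32)
    print(n,cv2.minAreaRect(w))
brown=((hsv[...,1]>85)).astype(np.uint8)*255
fit(brown,(380,205,450,255),70,"box")
dark=(c.max(2)<45).astype(np.uint8)*255
fit(dark,(115,185,203,280),14,"tray")
for n,xy in (("1",(518,-160)),("2",(516,108))):
    for y in (1.35,-1.79): print(n,y,env.solve_ik([*xy,300],[np.pi,0,y]))
hover((518,-160),330,1.35)
im=snap("wrist","w1")
det("wrist",["stand_1_clip","stand_1_grip","stand_1_mid","card_1_rail","card_1_mid"])
print(env.get_clock(),env.get_wrist_force())
E
```

```text
box ((514.8036499023438, -374.91680908203125), (132.08462524414062, 60.38753890991211), 71.69303131103516)
tray ((488.41162109375, 361.9971923828125), (212.33990478515625, 197.0266571044922), 5.325259685516357)
1 1.35 [ 0.94889362  0.40585365 -0.87472176  1.81712764  0.35025508  1.08201639
 -0.27455153]
1 -1.79 [-0.70535922  0.66251151  1.36222258  1.86708548 -0.69830485  1.21106613
 -2.47030728]
2 1.35 [ 0.71911771  0.6062754  -1.32061286  1.84609289  0.63296467  1.20344174
 -1.0286343 ]
2 -1.79 [ 0.70848729  0.58615956 -1.29460349  1.84629884  0.61052018  1.18987316
  2.13353554]
wrist stand_1_clip [([518.9, -163.4, 66.8], 0.77)]
wrist stand_1_grip [([538.4, -77.5, 132.5], 0.86)]
wrist stand_1_mid [([525.0, -138.3, 0.5], 0.88)]
wrist card_1_rail [([518.1, -163.6, 149.2], 0.79)]
wrist card_1_mid [([704.9, -17.5, 0.0], 0.28)]
4.725 [ 0.43702348 -0.62732459 -0.06704933]
```

View pics/w1.png

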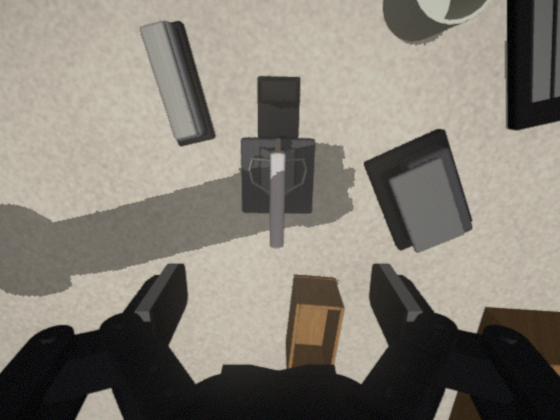

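The wrist view shows stand 1 aligned with the gripper: the card is a vertical strip at (278,155)–(277,245). Now I pull card 1 up.

```bash
python3 - <<'E'
from h import *
env.line_to([518,-162,203],vel=120)
env.gripper_to(0)
print(env.get_gripper_width(),env.get_grip_force(),env.get_wrist_force())
env.line_to([518,-162,240],vel=40); env.pause(0.4)
print(env.get_wrist_force(),env.get_clock(),env.get_gripper_width())
snap("side","pull1"); det("side",["stand_1_mid","stand_1_clip","card_1_mid","card_1_rail"])
E
```

```text
10.587833542222414 58.65184843540192 [-0.36056411  0.7802522   3.27349249]
[-0.00555953 -0.1486093  -0.13433127] 8.075 10.683511260547915
side stand_1_mid [([524.5, -138.0, -0.2], 0.65)]
side stand_1_clip []
side card_1_mid [([520.3, -163.2, 140.5], 0.68), ([517.2, -160.9, 181.5], 0.34), ([659.8, 291.6, -0.9], 0.23)]
side card_1_rail [([515.1, -158.7, 185.5], 0.78), ([520.5, 125.4, 3.9], 0.58)]
```

View pics/pull1.png

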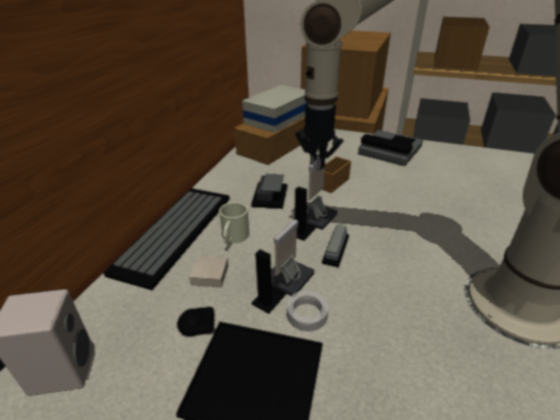

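The card came out at 149→186 mm, the stand stayed on the desk and there was no load, so stand 1 is the weak one. Card 1 goes into the box.

```bash
python3 - <<'E'
from h import *
from scipy.spatial.transform import Rotation as R
psi=-0.31; e=np.array([np.cos(psi),np.sin(psi),0]); ax=[-np.sin(psi),np.cos(psi),0]
env.line_to([518,-162,320],vel=200)
hover((513,-382),330,psi+np.pi/2)
snap("wrist","wbox"); det("wrist",["card_box_in"]); 
t=0.13; up=np.array([0,0,np.cos(t)])+np.sin(t)*e
rot=(R.from_rotvec(np.array(ax)*t)*R.from_euler("xyz",[np.pi,0,psi+np.pi/2])).as_euler("xyz")
b=np.array([513,-382,0.])
b=b+3*e
env.line_to((b+[0,0,90]+151*up).tolist(),vel=120,rotation=rot.tolist())
print(env.get_clock(),env.get_wrist_force())
snap("top","topbox");snap("side","sidebox")
E
python3 -c "
import cv2,numpy as np
a=cv2.imread('pics/wbox.png');b=cv2.imread('pics/topbox.png')[160:300,360:500];c=cv2.imread('pics/sidebox.png')[100:240,270:410]
r=lambda x:cv2.resize(x,(300,300),interpolation=cv2.INTER_CUBIC)
cv2.imwrite('pics/m1.png',np.hstack([cv2.resize(a,(200,150)).repeat(2,0),r(b),r(c)]))
"
```

```text
wrist card_box_in [([516.0, -386.8, 7.5], 0.77), ([515.7, -378.6, 275.1], 0.4)]
10.7833 [ 0.12713646 -0.02151289  1.10623014]
```

View pics/m1.png

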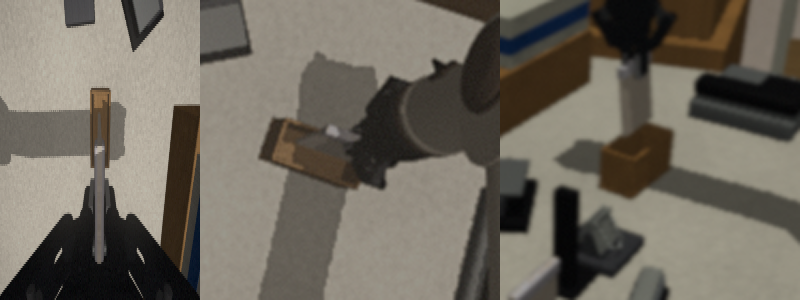

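The card hangs over the box, and its strip is parallel to the box's long side in the wrist view. I lower and release it.

```bash
python3 - <<'E'
from h import *
psi=-0.31; e=np.array([np.cos(psi),np.sin(psi),0]); t=.13; up=np.array([0,0,np.cos(t)])+np.sin(t)*e
b=np.array([515,-384,0.])+2*e
env.line_to((b+[0,0,80]+151*up).tolist(),vel=120)
env.line_to((b+[0,0,11]+151*up).tolist(),vel=80)
print(env.get_wrist_force())
env.gripper_to(50); 
env.line_to((b+[0,0,11]+260*up).tolist(),vel=150)
hover((516,106),330,-0.24+np.pi/2)
snap("top","tb2"); det("top",["card_1_mid","card_1_rail"])
snap("side","sb2"); det("side",["card_1_mid","card_1_rail","stand_1_mid"])
im=snap("wrist","w2"); det("wrist",["stand_2_clip","stand_2_grip","stand_2_mid","card_2_rail"])
print(env.get_clock(),env.get_wrist_force())
a=cv2.imread('pics/w2.png');b=cv2.imread('pics/tb2.png')[160:300,360:500];c=cv2.imread('pics/sb2.png')[100:240,270:410]
r=lambda x:cv2.resize(x,(200,200))
cv2.imwrite('pics/m2.png',np.hstack([cv2.resize(a,(533,400)),np.vstack([r(b),r(c)])]))
E
```

```text
[ 0.17513464 -0.10632458 -0.42492946]
top card_1_mid [([533.7, -387.2, 60.4], 0.73)]
top card_1_rail [([518.4, 129.9, -1.6], 0.73), ([542.7, -393.7, 99.8], 0.71)]
side card_1_mid [([533.7, -385.9, 55.2], 0.61)]
side card_1_rail [([543.3, -393.7, 95.6], 0.69), ([514.5, -384.4, 9.7], 0.55)]
side stand_1_mid [([521.1, -136.9, -1.9], 0.76)]
wrist stand_2_clip [([515.8, 108.5, 59.3], 0.89)]
wrist stand_2_grip [([538.5, 187.2, 130.8], 0.6)]
wrist stand_2_mid [([522.0, 120.6, -4.1], 0.6)]
wrist card_2_rail [([519.0, 105.8, 150.5], 0.72)]
15.9 [ 1.14579    -0.39073135  0.17888635]
```

View pics/m2.png

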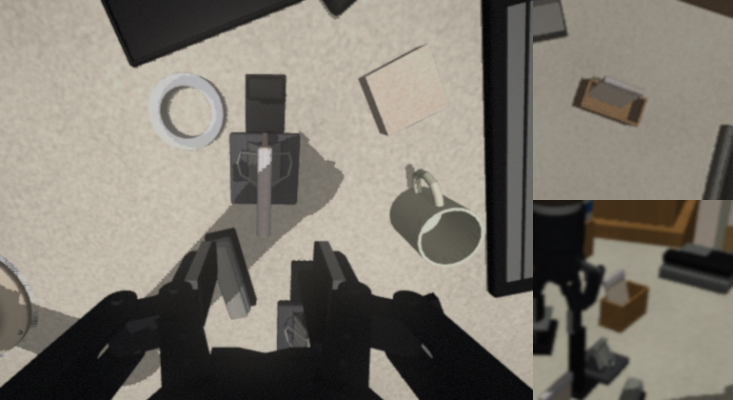

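Card 1 leans by about 0.3 rad inside the box, which is within tolerance. Stand 2 is aligned with the gripper (card strip at (264,150)–(264,235)). Now I lift it by its card, set it back and release it.

```bash
python3 - <<'E'
from h import *
x,y=517,107
env.line_to([x,y,203],vel=120)
env.gripper_to(0)
f0=env.get_wrist_force()
env.line_to([x,y,236],vel=40); env.pause(0.5)
print(env.get_wrist_force()-f0,env.get_wrist_force(),env.get_gripper_width())
env.read_camera("side"); det("side",["stand_2_mid","stand_2_clip","card_2_mid"])
env.line_to([x,y,203],vel=30); env.pause(0.2)
print(env.get_wrist_force())
env.gripper_to(50); env.pause(.2)
env.line_to([x,y,330],vel=150)
for c in ("side","top","wrist"):
    snap(c,c+"3"); det(c,["stand_2_mid","stand_2_clip","stand_2_grip","card_2_mid"])
print(env.get_clock())
for th in (-.24,-.24+np.pi):
    for p in ([537,190,250],[489,426,250]): print(th,env.solve_ik(p,[np.pi,0,th+(0.33 if p[0]<500 else 0)]))
E
```

```text
[ 1.47386757  0.22573119 -7.80728477] [ 0.34335826 -0.1079671  -2.81379763] 10.540249975535431
side stand_2_mid [([522.5, 126.9, 34.6], 0.57)]
side stand_2_clip [([518.1, 108.7, 92.3], 0.57)]
side card_2_mid [([516.0, 107.2, 142.4], 0.77)]
[-2.26767028 -0.6070302   5.83363234]
side stand_2_mid [([521.7, 127.1, 2.6], 0.85), ([441.2, 187.1, -2.4], 0.43)]
side stand_2_clip [([515.6, 107.4, 62.8], 0.78), ([437.4, 185.3, -4.5], 0.37)]
side stand_2_grip [([533.5, 186.1, 132.5], 0.65)]
side card_2_mid [([515.2, 103.0, 104.7], 0.71)]
top stand_2_mid [([516.9, 131.5, 1.2], 0.59), ([707.3, -18.1, 0.4], 0.31), ([428.2, -45.2, -0.2], 0.17)]
top stand_2_clip [([513.8, 104.0, 60.5], 0.61)]
top stand_2_grip []
top card_2_mid [([657.2, 292.3, -2.3], 0.68), ([515.7, 106.4, 106.0], 0.55)]
wrist stand_2_mid [([521.4, 124.4, -3.9], 0.7)]
wrist stand_2_clip [([515.2, 106.8, 63.4], 0.56)]
wrist stand_2_grip [([533.2, 186.2, 127.4], 0.55)]
wrist card_2_mid []
23.0667
-0.24 [ 0.07997065  0.44952099 -0.59587105  1.80366723  0.29822986  0.97908186
 -2.44890632]
-0.24 [-0.30052308  0.60339353 -0.65463614  1.59788318  0.40276433  1.07893346
 -2.54350399]
2.901592653589793 [ 0.46671573  0.71819508 -1.21388085  1.79252013  0.73358593  1.17030673
  0.34857337]
2.901592653589793 [-0.00926968  0.86113928 -1.21075586  1.58823101  0.83189566  1.28848357
  0.30789167]
```

View pics/wrist3.png

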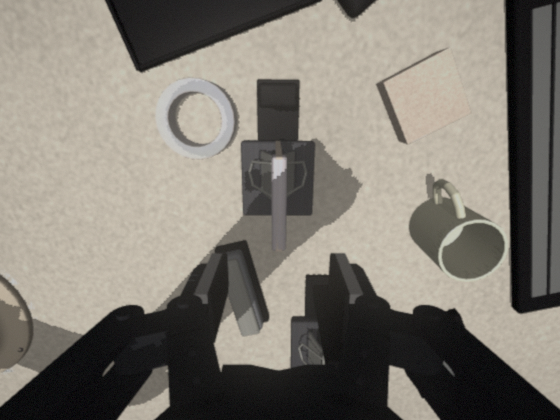

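Stand 2 is sound: it rose 33 mm with its card, and it's back in place with the card strip straight. Next I take its grip across x, well clear of the card, and test-lift.

```bash
python3 - <<'E'
from h import *
x,y=535,188
env.gripper_to(70)
env.line_to([x,y,300],vel=200)
env.line_to([x,y,185],vel=120)
env.gripper_to(0)
print(env.get_gripper_width(),env.get_grip_force())
env.line_to([x,y,210],vel=40); env.pause(0.4)
print(env.get_wrist_force(),env.get_clock(),env.get_gripper_width())
det_l=["stand_2_mid","stand_2_clip","stand_2_grip","card_2_mid","card_2_rail"]
snap("side","side4"); det("side",det_l)
c=cv2.imread("pics/side4.png")[180:360,180:400]; cv2.imwrite("pics/side4c.png",cv2.resize(c,None,fx=3,fy=3))
E
```

```text
29.207808464597736 59.713284373283386
[ 0.19252209  0.3560985  -2.37338473] 26.7167 29.364422696318673
side stand_2_mid [([520.1, 128.8, 25.0], 0.85)]
side stand_2_clip [([515.0, 107.3, 85.8], 0.76)]
side stand_2_grip [([533.1, 187.0, 157.5], 0.71)]
side card_2_mid [([516.6, 104.7, 129.9], 0.88)]
side card_2_rail [([696.1, 145.2, -1.1], 0.72), ([516.1, 103.0, 172.6], 0.58)]
```

View pics/side4c.png

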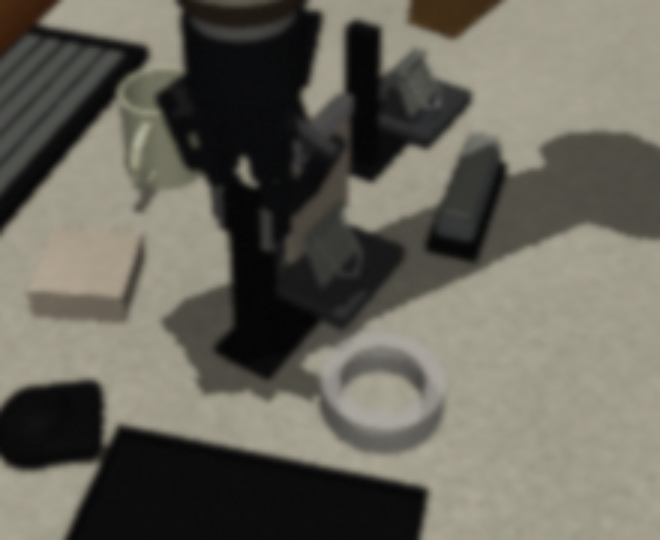

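The stand hangs level from the grip: foot, clip and grip all rose 25 mm. Now I carry it to the tray, check just above, then lower.

```bash
python3 - <<'E'
from h import *
ps=0.07; rot=[np.pi,0,ps+np.pi/2]
g=np.array([489,364])+62.5*np.array([-np.sin(ps),np.cos(ps)])
env.line_to([535,188,270],vel=120)
env.line_to([*g,270],vel=120,rotation=rot)
env.line_to([*g,222],vel=100); env.pause(.2)
for c in ("side","top"):
    snap(c,c+"5"); det(c,["stand_2_mid","stand_2_clip","stand_2_grip","out_tray_in"])
print(g,env.get_clock())
a=cv2.imread("pics/side5.png")[240:420,120:360]; b=cv2.imread("pics/top5.png")[170:300,100:230]
cv2.imwrite("pics/m5.png",np.hstack([cv2.resize(a,(400,300)),cv2.resize(b,(300,300))]))
E
```

```text
side stand_2_mid [([487.8, 365.8, 39.5], 0.58)]
side stand_2_clip [([495.8, 346.6, 97.2], 0.83)]
side stand_2_grip [([681.9, -233.1, -1.9], 0.61), ([481.4, 424.4, 168.0], 0.59)]
side out_tray_in [([485.3, 365.7, 1.8], 0.86), ([537.0, -79.8, 131.6], 0.19)]
top stand_2_mid [([489.3, 366.7, 34.0], 0.71)]
top stand_2_clip [([490.0, 339.6, 97.5], 0.76), ([657.1, 289.1, -0.6], 0.21)]
top stand_2_grip [([484.2, 427.6, 166.1], 0.65)]
top out_tray_in [([493.7, 361.6, 7.0], 0.75), ([429.0, -44.5, -3.6], 0.39)]
[484.62857204 426.34693752] 31.1833
```

View pics/m5.png

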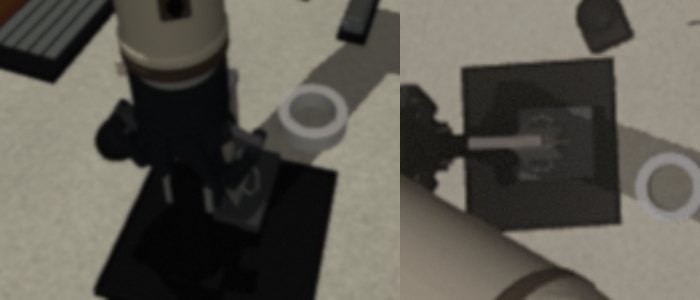

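The stand is centred over the tray and parallel to it. I lower, release, retreat and check.

```bash
python3 - <<'E'
from h import *
env.line_to([485,425,205],vel=60)
env.line_to([485,425,190.5],vel=25); env.pause(.2)
print(env.get_wrist_force())
env.gripper_to(65); env.pause(.2)
env.line_to([485,425,300],vel=100)
env.line_to([350,425,330],vel=200)
env.pause(.5)
for c in ("side","top"):
    snap(c,c+"6"); det(c,["stand_2_mid","stand_2_clip","card_2_mid","stand_2_grip","card_1_rail"])
print(env.get_clock())
a=cv2.imread("pics/side6.png"); b=cv2.imread("pics/top6.png")[150:290,100:460]
cv2.imwrite("pics/m6.png",np.vstack([cv2.resize(a[100:420,100:460],(440,390)),cv2.resize(b,(440,171))]))
E
```

```text
[-1.93879039 -2.32415281  2.926474  ]
side stand_2_mid [([488.5, 365.4, 6.7], 0.94)]
side stand_2_clip [([491.9, 340.5, 64.9], 0.85)]
side card_2_mid [([493.7, 340.3, 111.2], 0.86)]
side stand_2_grip [([482.2, 422.5, 136.0], 0.63)]
side card_1_rail []
top stand_2_mid [([486.1, 365.6, 4.3], 0.92), ([488.6, 337.3, 65.8], 0.23)]
top stand_2_clip [([490.7, 338.1, 64.9], 0.78), ([521.0, -156.0, 62.8], 0.25)]
top card_2_mid [([491.0, 343.4, 111.0], 0.68), ([489.8, 362.1, 3.8], 0.41)]
top stand_2_grip [([486.9, 425.3, 135.2], 0.65)]
top card_1_rail [([545.5, -394.2, 98.9], 0.71), ([534.1, -389.6, 60.2], 0.38)]
36.3667
```

View pics/m6.png

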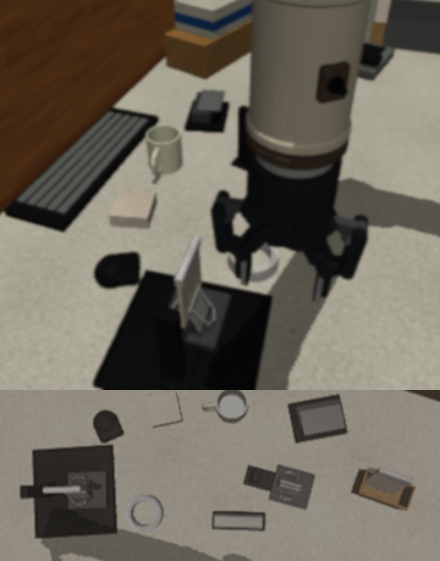

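The sound stand sits flat in the tray with its card upright. Card 1 is in the box, the weak stand is in place, and the bystanders haven't moved.

```bash
python3 -c "
from cell import env
print(env.hand_in())"
```

```text
the job is handed in; nothing more can be done
None
```

I handed the job in at about 36 s with every step done, though `hand_in` returned no verdict: stand 1 was the weak one, so its card is in the box, and sound stand 2 is flat in the out-tray with its card still in the clip.

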